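# Hang the blue nozzle bin on the slatwall stand

## Task

Hang the blue bin on the little slatwall stand, straight below the blue clip: with its front tilted up, pass the steel hook on its back into the groove, then lower the front so that the bin hangs fully home, level and flat against the slatted face, and let go of it. Leave the orange bin where it is.

Things in the scene. Friction and masses are not known exactly. Their poses are not given: they have to be found in the camera images.
- blue_bin: Loose open blue bin, 150 g; mm: 120 long (x), 50 wide (y), 45 high, walls 3. Origin: centre of underside; +x: front, white label; z up. Grip across its width near the front. Dark steel hook 32 wide on the back (x=-60): level neck, z 41 to 45, runs back to x=-75; there a tongue 4 thick (x -75 to -71) stands up to z=91. Hung, its axes match the stand's, origin at stand x about 60, z 55 to 60.
- slatwall: White fixed stand, mm: 312 wide (y), 56 deep, 180 high. Origin: foot of its slatted face (plane x=0), at bench level, mid width; x points out of the face, away from the robot. Groove along y (-150 to 150, ends shut): mouth z 100 (flat lower slat) to 140 (lip, 5 thick); hollow behind goes to x=-50, up to z=172. The tongue enters only with the bin's front raised 30 to 40 deg, going in and up.
- blue_clip: Blue plastic clip, 34 mm wide (y), 4 mm thick, fixed on the stand's top, marking the blue bin's place. Origin: mid width, on the stand's top edge in the plane of its face, 180 mm above the bench; axes as the stand's. It sits about 75 mm left or right of the stand's middle; a like orange clip is on the other side. The hung bin sags up to 5 deg at the front and stays by its own weight.
- orange_bin: Orange bin of the same shape, size and frame as the blue one, standing loose on the bench on the other side of the stand. To be left alone.
Things that resemble listed ones, but are neither listed nor needed, are in the scene too. There is more than one size of the blue_bin; the one meant has the size given above.

How it is judged:
By the outcome, as a careful person would: the job done as asked, in the order asked, and still so for the second after the job is handed in, with the robot touching nothing.
It also fails if it takes over 51 s, if anything falls off the work surface, if the arm or the gripper's body presses on something with over 40 N, if the wrist force passes 120 N, or if a joint passes its speed limit or range.

## Robot

A 7-joint arm with a two-finger parallel gripper is mounted at the origin on the work surface. World frame = base frame: x ahead of the robot, y to its left, z up, the work surface at z = 0. Lengths are in m, angles in rad, forces in N, time in s.
With the tool pointing down it reaches from about 0.4 to 0.85 m from the base axis. Payload 10.4 kg.
Tool frame: the origin (TCP) lies midway between the tips of the shut fingers; the grasp point (between the pads) lies 19 mm behind it (manip.hold_point_z is the distance from the TCP to the grasp point, in m); z points along the fingers, y is the line along which they close (so a half turn about z gives the same grasp; the last joint's range is limited). The gripper opens to 85 mm and grips with 20 to 120 N. Pads are 22 mm wide; open, the fingers measure 114 mm over their backs; the gripper's body (76 mm by 85 mm) begins 54 mm behind the grasp point. The pads swing forward as they close: fully open they stand 13 mm farther back than shut.
Start: joints at [-1.362, 0.332, -0.065, 1.46, 0.022, 1.35, -0.088], TCP at [0.144, 0.608, 0.196] pointing down, gripper open.
Joint ranges: [-2.6, 2.6], [-0.5, 2.12], [-1.47, 1.34], [0.16, 2.42], [-1.27, 4.41], [0.06, 2.06], [-2.6, 2.6]. Speed limits (rad/s): [2.22, 2.22, 2.79, 2.79, 3.14, 3.14, 3.14].

## Interface

Orientations are given as a unit quaternion [x, y, z, w].
In Python, from workcell import manip, eyes, job gives the robot as it stands.
- The arm moves only by the shell command python3 -m crank 'ROWS' [FORCE]. ROWS is JSON, a list that holds one entry, the list of rows, each a list of 7 numbers: the finger opening in cm, from 0 to 8.54, then the shift along the world's x, y, z in cm, then the turn, a rotation vector about the world's x, y, z in degrees. In form: [[[hand, x, y, z, ax, ay, az], ...]]. A call has 1 to 20 rows; each row shifts and turns the commanded pose from where the row before left it; what a row does not reach is not made up. A row lasts 1/8 s, in which the tool goes at most 62.5 mm and 10.7 degrees, less where a joint would pass 70% of its speed; a pose out of reach is approached as far as the arm can. A call with a gripper value outside its range is refused whole. The fingers move at their own pace and stop on an object; FORCE is the grip in N (left out, the last holds). Time passes only in rows, so rows that do not move let the fingers close. It gives the time, the measured TCP pose, the force, the opening and the grip force at its end, in the units of the state.
- manip.get_obs(): the state, without advancing time (a new reading comes with each control period).
- eyes.camera(name): name is "scene" or "side" or "wrist"; returns (picture, depth): 420x560x3 uint8, red, green, blue; 420x560 float32, m along the optical axis (not along the pixel's ray), 0 where there is no reading.
- eyes.camera_params(name): a dict with "fx", "fy", "cx", "cy" (pixels), "world_from_camera" (4x4, takes a point from camera to world coordinates); the wrist camera has in their place "hand_eye" (4x4, takes a point from camera to tool coordinates, whose origin is the TCP and whose axes are the flange's). Camera axes: x right, y down, z forward; pixel columns grow to the right and rows downward; lengths in m; the calibration is good to about 2 mm. A picture is of the moment at which its call begins: read the wrist's pose just before it. camera_params takes no time and is no camera call.
- job.hand_in(): hands the job in; it is judged then, once.
The state is a dict: "clock": time; "joint_pos": joint angles; "joint_velocities": joint speeds; "tau": joint torques, N m; "position": TCP position; "ee_rot": TCP orientation; "ft_force": force on the tool from outside, world axes, zero at the start; "torque": the same for the moment, N m; "grip_width": opening from 0.0 (shut) to 1.0 (fully open); "grasp_force": force on a finger pad.
Only numpy, scipy, OpenCV 4.12 (cv2) and the standard library are available. Lean on these libraries where they do the work, as an engineer would, in place of code of your own. Each camera call takes 0.05 s, during which the arm holds its last target. There are 200 camera calls.

## Working session

There is one attempt and no reset: what is moved stays moved. The work goes in short steps, Python scripts to look and compute and a shell command to move; the robot and the scene stay as the last step left them, time stands still between calls to the robot, and variables do not carry over. Pictures are saved under pics/ and viewed, at most 10 in all, crops included, and the job is handed in when it is done.

```bash
mkdir -p pics; ls; cat > h.py <<'E'
import numpy as np, cv2
from workcell import manip, eyes, job
def cam(n):
    o=manip.get_obs(); p,d=eyes.camera(n); k=eyes.camera_params(n)
    if 'world_from_camera' in k: T=np.array(k['world_from_camera'])
    else:
        from scipy.spatial.transform import Rotation as R
        W=np.eye(4); W[:3,:3]=R.from_quat(o['ee_rot']).as_matrix(); W[:3,3]=o['position']; T=W@np.array(k['hand_eye'])
    v,u=np.mgrid[:d.shape[0],:d.shape[1]]
    c=np.stack([(u-k['cx'])/k['fx']*d,(v-k['cy'])/k['fy']*d,d],-1)
    X=c@T[:3,:3].T+T[:3,3]; X[d==0]=np.nan
    return p,d,X,T,k
E
python3 - <<'E'
from h import *
print(manip.get_obs(), manip.hold_point_z)
for n in ('scene','side'):
    p,d,X,T,k=cam(n); np.savez('%s0.npz'%n,p=p,d=d,X=X,T=T)
    print(n,T.round(3),k['fx'])
    cv2.imwrite(f'pics/{n}0.png',p[...,::-1])
E
```

```text
pics
{'clock': 0.0, 'joint_pos': array([-1.36162198,  0.33286619, -0.06469918,  1.46094903,  0.02156229,
        1.34989043, -0.0884606 ]), 'joint_velocities': array([ 0.00047411, -0.00080411, -0.000368  , -0.00020155, -0.00047817,
        0.00142263, -0.00097704]), 'tau': array([-1.42902459e-04, -6.25432062e+01,  4.89755091e-02, -3.91620576e+01,
        1.62071380e-02,  9.54578281e-03,  1.18417967e-05]), 'position': array([0.14346191, 0.60787334, 0.19531581]), 'ee_rot': array([ 1.15602358e-01,  9.93295319e-01, -7.06552821e-04, -6.73689762e-05]), 'ft_force': array([-0.655847  ,  0.19612919,  0.59067244]), 'torque': array([ 0.00351792, -0.01433075,  0.00335953]), 'grasp_force': 0.0, 'grip_width': 0.9992699129309407} 0.0187
scene [[ 0.233  0.827 -0.511  1.017]
 [ 0.972 -0.204  0.114 -0.064]
 [-0.009 -0.523 -0.852  0.993]
 [ 0.     0.     0.     1.   ]] 429.1609273391457
side [[ 0.981  0.121 -0.154  0.695]
 [ 0.195 -0.657  0.728 -0.946]
 [-0.013 -0.744 -0.668  1.042]
 [ 0.     0.     0.     1.   ]] 472.08201517475914
```

View pics/scene0.png

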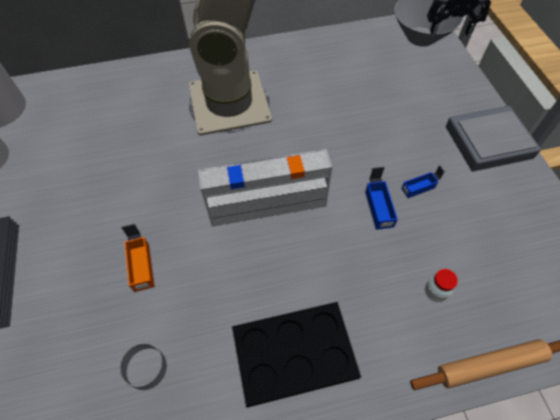

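View pics/side0.png

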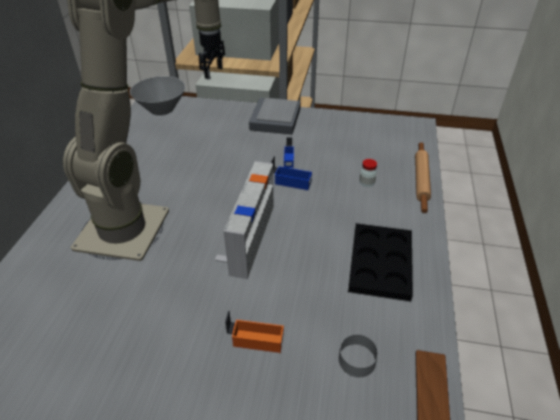

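The scene view shows the full-size blue bin at about (381,204), with its hook toward the robot, and the small decoy at (420,185). The blue clip is at (236,176) and the orange clip at (295,166). The orange bin at (139,263) is on the blue clip's side. Next I'll measure the poses.

```bash
python3 - <<'E'
from h import *
for n in ('scene','side'):
    f=np.load(n+'0.npz'); p,X=f['p'],f['X']
    hsv=cv2.cvtColor(p,cv2.COLOR_RGB2HSV); H,S,V=[hsv[...,i].astype(int) for i in range(3)]
    for nm,m in (('blue',(abs(H-115)<15)&(S>150)),('orange',(abs(H-10)<9)&(S>200))):
        c,l,st,ce=cv2.connectedComponentsWithStats(m.astype(np.uint8))
        for i in range(1,c):
            if st[i,4]<40: continue
            P=X[l==i]; P=P[np.isfinite(P).all(1)]
            r=cv2.minAreaRect((P[:,:2]*1000).astype(np.float32))
            print(n,nm,ce[i].round(),st[i,4],'med',np.median(P,0).round(4),'z',np.percentile(P[:,2],[2,98]).round(3),'rect',np.round(r[0],1),np.round(r[1],1),round(r[2],1))
    # stand: points z 0.172-0.19 in region
    Q=X[(X[...,2]>.17)&(X[...,2]<.19)&(X[...,0]>.2)&(X[...,0]<.6)&(abs(X[...,1])<.25)]
    r=cv2.minAreaRect((Q[:,:2]*1000).astype(np.float32)); print(n,'stand top',len(Q),r,np.median(Q[:,2]))
    # floor and bin-rim
    # bin rim fit: pts at z .035-.055 near big blue bin
    m=(abs(H-115)<15)&(S>120)&(X[...,2]>.035)&(X[...,2]<.055)&(X[...,0]>.3)
    P=X[m]; c,l,st,ce=cv2.connectedComponentsWithStats(cv2.dilate(m.astype(np.uint8),np.ones((3,3))))
    for i in range(1,c):
        P=X[(l==i)&m]
        if len(P)>30: print('rim',ce[i].round(),cv2.minAreaRect((P[:,:2]*1000).astype(np.float32)),np.median(P[:,2]))
E
```

```text
scene blue [235. 177.] 293 med [ 0.428  -0.0364  0.1826] z [0.165 0.186] rect [420.  -36.2] [31.  50.2] 87.8
scene blue [421. 184.] 480 med [0.4472 0.4615 0.0158] z [-0.001  0.034] rect [455.1 455.2] [39.3 90.9] 9.4
scene blue [380. 203.] 923 med [0.4848 0.3339 0.0163] z [-0.001  0.046] rect [493.4 326.1] [ 50.3 123.3] 84.6
scene orange [296. 167.] 247 med [0.4343 0.1071 0.1828] z [0.165 0.186] rect [427.1 106.7] [28.  49.5] 88.4
scene orange [138. 262.] 1007 med [ 0.5036 -0.3148  0.006 ] z [-0.001  0.046] rect [ 513.6 -307.4] [121.2  49.6] 2.5
scene stand top 2843 ((418.1178894042969, 36.13658142089844), (311.88018798828125, 61.994911193847656), 87.77542114257812) 0.1792309304414501
rim [382. 202.] ((493.0119934082031, 326.6651916503906), (50.56365966796875, 124.10934448242188), 84.46410369873047) 0.04217267190073848
side blue [288. 154.] 127 med [0.4501 0.4859 0.0071] z [-0.002  0.034] rect [454.7 451.7] [ 32.7 100. ] 10.4
side blue [292. 177.] 594 med [0.4901 0.3069 0.0278] z [0.006 0.047] rect [494.3 352.2] [123.8 121.4] 87.0
side blue [245. 211.] 138 med [ 0.4226 -0.0402  0.1835] z [0.173 0.187] rect [419.6 -39.3] [32.2 48.4] 87.5
side orange [259. 178.] 53 med [0.43   0.1036 0.1839] z [0.18  0.187] rect [428.7 103.8] [18.7 40.6] 85.1
side orange [257. 336.] 819 med [ 0.509  -0.3009  0.0255] z [0.002 0.046] rect [ 512.  -314.2] [115.4  54.7] 2.6
side stand top 1588 ((417.1633605957031, 31.457183837890625), (317.93682861328125, 59.80000686645508), 87.85132598876953) 0.18027822442757918
rim [293. 174.] ((491.7276306152344, 320.36749267578125), (58.78403854370117, 123.39876556396484), 84.77735900878906) 0.04186684026912646
```

```bash
python3 -m crank '[[[8.5,3.9,-2.8,0.5,0,0,0.8],[8.5,3.9,-2.8,0.5,0,0,0.8],[8.5,3.9,-2.8,0.5,0,0,0.8],[8.5,3.9,-2.8,0.5,0,0,0.8],[8.5,3.9,-2.8,0.5,0,0,0.8],[8.5,3.9,-2.8,0.5,0,0,0.8],[8.5,3.9,-2.8,0.5,0,0,0.8],[8.5,3.9,-2.8,0.5,0,0,0.8],[8.5,3.9,-2.8,0.5,0,0,0.7],[8.5,3.9,-2.8,0.5,0,0,0.7],[8.5,0,0,0,0,0,0],[8.5,0,0,0,0,0,0]]]'
python3 - <<'E'
from h import *
print(manip.get_obs()['joint_pos'].round(3))
p,d,X,T,k=cam('wrist'); np.savez('w1.npz',p=p,d=d,X=X,T=T); cv2.imwrite('pics/w1.png',p[...,::-1]); print(T.round(3),np.array(k['hand_eye']).round(3))
# stand face from scene+side views
for n in ('scene','side'):
    f=np.load(n+'0.npz'); Y=f['X']; 
    for zl,zh in ((.015,.095),(.145,.16)):
        m=(Y[...,2]>zl)&(Y[...,2]<zh)&(Y[...,0]>.42)&(Y[...,0]<.47)&(Y[...,1]>-.1)&(Y[...,1]<.17)
        P=Y[m]
        if len(P)>50:
            c=np.polyfit(P[:,1],P[:,0],1); r=P[:,0]-np.polyval(c,P[:,1]); P=P[abs(r)<.004]; c=np.polyfit(P[:,1],P[:,0],1); print(n,zl,len(P),c,'x at clip',np.polyval(c,-.037),r.std())
    m=(Y[...,2]>.172)&(Y[...,2]<.188)&(Y[...,0]>.35)&(Y[...,0]<.47); P=Y[m]; P=P[np.isfinite(P).all(1)]
    print('y ends',np.percentile(P[:,1],[.5,99.5]))
E
```

```text
clock: 1.6
position: [0.533, 0.3287, 0.2456]
ee_rot: [0.048, 0.999, -0.0, -0.001]
ft_force: [-1.0, 0.1, -0.1]
grip_width: 0.994
grasp_force: 0.0
[-0.781  0.314  0.203  1.391 -0.063  1.444  0.895]
[[ 0.095  0.947  0.306  0.454]
 [ 0.996 -0.09  -0.028  0.337]
 [ 0.001  0.307 -0.952  0.423]
 [ 0.     0.     0.     1.   ]] [[ 0.001 -0.951 -0.308  0.08 ]
 [ 1.     0.     0.001  0.   ]
 [-0.001 -0.308  0.951 -0.177]
 [ 0.     0.     0.     1.   ]]
scene 0.015 1680 [0.03918944 0.44347565] x at clip 0.4420256359550467 0.0015150149758283882
scene 0.145 393 [0.03915097 0.44345759] x at clip 0.4420090077217618 0.0010796486318685643
y ends [-0.11789894  0.19047468]
side 0.015 487 [0.03962559 0.44272054] x at clip 0.4412543883504986 0.0009655628331829835
side 0.145 107 [0.03942855 0.44273635] x at clip 0.44127749049705484 0.0007411112121523206
y ends [-0.12505848  0.88634939]
```

View pics/w1.png

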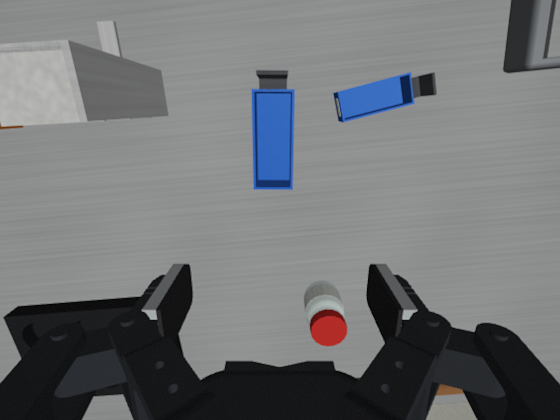

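The wrist view shows the blue bin at (273,139), nearly aligned with the tool and with its hook at the top, toward the robot. The small decoy is at (375,97) and the jar at (327,310).

```bash
cat > pl.py <<'E'
import numpy as np
# 2D stand section polys as boxes (xmin,xmax,zmin,zmax), mm
ST=[(-56,0,0,100),(-56,-50,0,180),(-56,0,172,180),(-5,0,140,180),(0,4,163,184),(-20,4,180,184)]
def box(x0,x1,z0,z1,n=25):
    a=np.linspace(x0,x1,n);b=np.linspace(z0,z1,n);return np.array([(x,z) for x in a for z in b])
def pts(gx=38,gz=27,tt=20):
    t=np.radians(tt); # tool tilt: back direction (sin,cos)
    b=np.array([np.sin(t),np.cos(t)]);s=np.array([np.cos(t),-np.sin(t)])
    body=np.array([gx,gz])+np.array([u*b+v*s for u in np.linspace(54,220,30) for v in np.linspace(-44,44,15)])
    fin=np.array([gx,gz])+np.array([u*b+v*s for u in np.linspace(-19,54,20) for v in np.linspace(-13,13,7)])
    return dict(bin=box(-60,60,0,45,40),hook=np.vstack([box(-75,-60,41,45),box(-75,-71,41,91)]),body=body,fin=fin)
def clear(X,Z,th,tt=20,verbose=False):
    t=np.radians(th);c,s=np.cos(t),np.sin(t);r={}
    for k,P in pts(tt=tt).items():
        Q=np.stack([X+c*P[:,0]-s*P[:,1],Z+s*P[:,0]+c*P[:,1]],1)
        d=1e9
        for b in ST:
            dx=np.maximum(b[0]-Q[:,0],Q[:,0]-b[1]);dz=np.maximum(b[2]-Q[:,1],Q[:,1]-b[3])
            sd=np.where((dx<0)&(dz<0),np.maximum(dx,dz),np.hypot(np.maximum(dx,0),np.maximum(dz,0)));d=min(d,sd.min())
        r[k]=round(float(d),1)
    return r
E
python3 - <<'E'
from h import *
f=np.load('w1.npz');p,X=f['p'],f['X']
hsv=cv2.cvtColor(p,cv2.COLOR_RGB2HSV); H,S=hsv[...,0].astype(int),hsv[...,1]
v,u=np.mgrid[:420,:560]
m=(abs(H-112)<15)&(S>120)&(u<315)&(u>230)&(X[...,2]>.035)
P=X[m]; r=cv2.minAreaRect((P[:,:2]*1000).astype(np.float32)); print('rim',r,np.median(P[:,2]),len(P))
m=(u>250)&(u<295)&(v>60)&(v<92)&(X[...,2]>.035)&(S<120)
P=X[m]; print('hook',P.mean(0),P[:,2].max(),P[P[:,2]>.075].mean(0))
from pl import *
from scipy.ndimage import distance_transform_edt
# max-min clearance path in (X,Z,th) via Dijkstra-like threshold search
Xs=np.arange(50,131,2);Zs=np.arange(40,111,2);Ts=np.arange(0,46,2.5)
C={}
A=np.full((len(Xs),len(Zs),len(Ts)),-99.)
for i,x in enumerate(Xs):
  for j,z in enumerate(Zs):
    for k,t in enumerate(Ts):
      c=clear(x,z,t); A[i,j,k]=min(c['bin']+0,c['hook'],c['body']-5,c['fin'])
np.save('A.npy',A)
import heapq
i0=(5,10,0) # X=60,Z=60
start=(len(Xs)-1,10,13)
best={start:A[start]};h=[(-A[start],start,None)];par={}
while h:
    w,n,pp=heapq.heappop(h)
    if n in par: continue
    par[n]=pp
    for dlt in [(1,0,0),(-1,0,0),(0,1,0),(0,-1,0),(0,0,1),(0,0,-1)]:
        q=tuple(np.add(n,dlt))
        if all(0<=a<b for a,b in zip(q,A.shape)) and q not in par:
            heapq.heappush(h,(max(w,-A[q]),q,n))
    
goal=max([(A[6,j,k],(6,j,k)) for j in range(9,12) for k in (0,1)])[1]
n=goal;path=[]
while n: path.append(n); n=par[n]
for n in path[::-1]: print((Xs[n[0]],Zs[n[1]],Ts[n[2]]),A[n].round(1),end=' ')
E
```

```text
rim ((490.87554931640625, 325.302001953125), (49.435585021972656, 118.54106140136719), 84.28582000732422) 0.04441518084569049 750
hook [0.42343469 0.33215273 0.06229195] 0.09234711027248693 [0.41992721 0.33236967 0.08836619]
(np.int64(130), np.int64(60), np.float64(32.5)) 17.9 (np.int64(130), np.int64(58), np.float64(32.5)) 17.9 (np.int64(130), np.int64(56), np.float64(32.5)) 17.9 (np.int64(130), np.int64(54), np.float64(32.5)) 17.9 (np.int64(130), np.int64(52), np.float64(32.5)) 17.9 (np.int64(130), np.int64(50), np.float64(32.5)) 17.9 (np.int64(130), np.int64(48), np.float64(32.5)) 17.9 (np.int64(130), np.int64(46), np.float64(32.5)) 17.9 (np.int64(130), np.int64(44), np.float64(32.5)) 17.9 (np.int64(130), np.int64(42), np.float64(32.5)) 17.9 (np.int64(130), np.int64(40), np.float64(32.5)) 17.9 (np.int64(130), np.int64(40), np.float64(30.0)) 19.5 (np.int64(130), np.int64(40), np.float64(27.5)) 21.5 (np.int64(128), np.int64(40), np.float64(27.5)) 19.5 (np.int64(128), np.int64(40), np.float64(25.0)) 21.6 (np.int64(126), np.int64(40), np.float64(25.0)) 19.6 (np.int64(126), np.int64(40
[... 7366 characters left out ...]
 (np.int64(68), np.int64(74), np.float64(5.0)) 4.0 (np.int64(68), np.int64(76), np.float64(5.0)) 3.9 (np.int64(66), np.int64(76), np.float64(5.0)) 3.7 (np.int64(66), np.int64(74), np.float64(5.0)) 3.5 (np.int64(66), np.int64(72), np.float64(5.0)) 3.3 (np.int64(66), np.int64(70), np.float64(5.0)) 3.1 (np.int64(66), np.int64(70), np.float64(2.5)) 3.2 (np.int64(66), np.int64(68), np.float64(2.5)) 3.3 (np.int64(66), np.int64(66), np.float64(2.5)) 3.4 (np.int64(64), np.int64(66), np.float64(2.5)) 2.5 (np.int64(64), np.int64(66), np.float64(0.0)) 2.0 (np.int64(62), np.int64(66), np.float64(0.0)) 2.0 (np.int64(62), np.int64(64), np.float64(0.0)) 2.0 (np.int64(62), np.int64(62), np.float64(0.0)) 2.0
```

```bash
python3 -m crank '[[[8.5,-0.27,-0.16,-2,0.5,5,0],[8.5,-0.27,-0.16,-2,0.5,5,0],[8.5,-0.27,-0.16,-2,0.5,5,0],[8.5,-0.26,-0.15,-2,0.5,4.9,0],[8.5,0,0,-3,0,0,0],[8.5,0,0,-3,0,0,0],[8.5,0,0,0,0,0,0],[8.5,0,0,0,0,0,0]]]' 60
python3 -c "
from h import *
o=manip.get_obs();print(o['joint_pos'].round(3),o['position'].round(4))"
```

```text
clock: 2.65
position: [0.5228, 0.323, 0.1075]
ee_rot: [0.046, 0.984, 0.01, -0.173]
ft_force: [-0.6, -0.3, -0.1]
grip_width: 0.994
grasp_force: 0.0
[-0.626  0.615  0.181  1.306 -0.288  1.532  1.07 ] [0.5228 0.323  0.1075]
```

```bash
python3 -m crank '[[[8.5,-0.05,-0.05,-2.5,0,0,0],[8.5,0,0,-2.5,0,0,0],[8.5,0,0,-2.5,0,0,0],[8.5,0,0,-1.5,0,0,0],[8.5,0,0,-0.9,0,0,0],[8.5,0,0,0,0,0,0],[4,0,0,0,0,0,0],[4,0,0,0,0,0,0],[4,0,0,0,0,0,0],[4,0,0,0,0,0,0],[4,0,0,0,0,0,0],[4,0,0,0,0,0,0]]]' 80
python3 -c "
from h import *
p,d,X,T,k=cam('wrist'); np.savez('w2.npz',p=p,d=d,X=X,T=T); cv2.imwrite('pics/w2.png',p[...,::-1])"
```

```text
clock: 4.15
position: [0.5233, 0.3218, 0.0087]
ee_rot: [0.047, 0.984, 0.01, -0.173]
ft_force: [-0.0, -1.4, 6.6]
grip_width: 0.524
grasp_force: 80.4
```

View pics/w2.png

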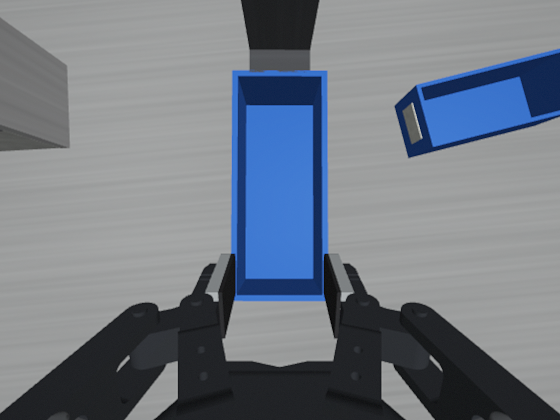

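The bin is gripped across its width near the front: the pads are at about (232,290) and (330,290), and the hook is at the top (280,40). I'll lift it, then measure the bin's pose in the hand.

```bash
python3 -m crank '[[[4,0,0,0.5,0,0,0],[4,0,0,1,0,0,0],[4,0,0,2,0,0,0],[4,0,0,2.5,0,0,0],[4,0,0,2.5,0,0,0],[4,0,0,2.5,0,0,0],[4,0,0,2,0,0,0],[4,0,0,1,0,0,0],[4,0,0,0,0,0,0],[4,0,0,0,0,0,0]]]' 80
cat >> h.py <<'E'
from scipy.spatial.transform import Rotation as R
def binpose(p,X,fixtool=None):
    """bin pose (4x4 world) from blue rim/tongue points in wrist view"""
    hsv=cv2.cvtColor(p,cv2.COLOR_RGB2HSV); H,S=hsv[...,0].astype(int),hsv[...,1]
    m=((abs(H-112)<15)&(S>120)).astype(np.uint8); c,l,st,ce=cv2.connectedComponentsWithStats(m)
    i=1+np.argmin([np.hypot(*(ce[j]-[280,190]))-0.001*st[j,4]+1000*(st[j,4]<2000) for j in range(1,c)]); m=(l==i)
    er=cv2.erode(cv2.morphologyEx(m.astype(np.uint8),cv2.MORPH_CLOSE,np.ones((15,15))),np.ones((3,3)))
    P=X[m&np.isfinite(X[...,0])]
    return P,st[i]
E
python3 - <<'E'
from h import *
o=manip.get_obs(); p,d,X,T,k=cam('wrist'); np.savez('w3.npz',p=p,d=d,X=X,T=T,pos=o['position'],q=o['ee_rot'])
P,st=binpose(p,X); print(st,len(P))
Rt=R.from_quat(o['ee_rot']).as_matrix(); 
# coordinates in nominal bin axes: tool tilted by 20 deg about bin y, i.e. bin = tool rotated back
N=R.from_rotvec(np.radians(-20)*Rt[:,1]).as_matrix()@Rt   # tool as if bin level
ax=np.stack([-N[:,0],N[:,1],-N[:,2]],1)   # bin x,y,z approx
Q=(P-o['position'])@ax*1000
for j in range(3): print(np.percentile(Q[:,j],[0.5,2,50,98,99.5]).round(1))
# floor (lowest cluster) plane fit
zf=np.median(Q[Q[:,2]<np.percentile(Q[:,2],60)][:,2]); F=Q[abs(Q[:,2]-zf)<6]; A=np.c_[F[:,:2],np.ones(len(F))]; s=np.linalg.lstsq(A,F[:,2],rcond=None)[0]; print('floor',zf,s,'pitch deg',np.degrees(np.arctan(s[0])),'roll',np.degrees(np.arctan(s[1])))
tp=Q[Q[:,2]>np.percentile(Q[:,2],99)-5]; print('rim rect',cv2.minAreaRect(tp[:,:2].astype(np.float32)),np.median(tp[:,2]))
print(ax.round(4), o['position'])
E
```

```text
clock: 5.45
position: [0.5219, 0.3213, 0.1461]
ee_rot: [0.047, 0.984, 0.009, -0.174]
ft_force: [-0.0, -0.4, -1.9]
grip_width: 0.517
grasp_force: 82.0
[  232    86    95   215 19214] 19134
[-89.8 -87.6 -29.   29.4  31.1]
[-24.1 -23.1   0.3  24.   25. ]
[-22.6 -21.8  -8.   36.3  37.4]
floor -13.196420650378233 [ 9.48684837e-02 -2.74056426e-03 -1.06312102e+01] pitch deg 5.419344477814665 roll -0.15702237256559762
rim rect ((8.432973861694336, 0.014751434326171875), (49.394920349121094, 41.14422607421875), 86.75912475585938) 36.104967461588
[[ 9.954e-01  9.580e-02  1.200e-03]
 [-9.580e-02  9.954e-01 -8.000e-04]
 [-1.200e-03  7.000e-04  1.000e+00]] [0.52194763 0.321295   0.14614779]
```

```bash
python3 -m crank '[[[4,0,0,0,0,0,0],[4,0,0,0,0,0,0]]]' 110
cat > inhand.py <<'E'
from h import *
def inhand(o,p,X,verbose=True):
    P,st=binpose(p,X); Rt=R.from_quat(o['ee_rot']).as_matrix()
    Q=(P-o['position'])@Rt*1000                       # tool coords
    a=np.radians(-20); B=np.stack([-Rt[:,0],Rt[:,1],-Rt[:,2]],1)
    Q=Q*[-1,1,-1]                                     # x fwd, z back along tool
    best=20.
    for it in range(6):                               # bin pitch in this frame: angle g
        g=np.radians(best); c,s=np.cos(g),np.sin(g)
        bx=Q[:,0]*c+Q[:,2]*s; bz=-Q[:,0]*s+Q[:,2]*c
        h=np.histogram(bz,np.arange(bz.min(),bz.max(),1)); z0=h[1][np.argmax(h[0][:25])]+.5 if 1 else 0
        k=abs(bz-z0)<3; sl=np.polyfit(bx[k],bz[k],1); best+=np.degrees(np.arctan(sl[0]))
    rim=bz>bz.max()-4
    r=dict(g=best,floor=np.polyval(sl,np.mean(bx[k])),rimz=np.percentile(bz,98),xr=np.percentile(bx[rim],[.3,99.7]),yr=np.percentile(Q[rim,1],[1,99]))
    return r
E
python3 - <<'E'
from inhand import *
f=np.load('w1.npz');X=f['X']; m=(X[...,2]>.17)&(X[...,2]<.185); P=X[m]; print('w1 stand top max x',np.percentile(P[:,0],[98,99.8]),np.percentile(P[:,1],[50,99.5]),np.median(P[:,2]))
m=(X[...,2]>.1)&(X[...,2]<.185)&(X[...,0]>.3); P=X[m]; print(len(P),np.percentile(P[:,0],[98,99.8]),np.percentile(P[:,1],[99.5]))
for i in range(2):
    o=manip.get_obs(); p,d,X,T,k=cam('wrist'); print(inhand(o,p,X),o['position'],o['ee_rot'],o['grip_width'])
E
```

```text
clock: 5.75
position: [0.5222, 0.3214, 0.1467]
ee_rot: [0.047, 0.984, 0.009, -0.174]
ft_force: [0.5, -0.6, -1.1]
grip_width: 0.492
grasp_force: 109.6
w1 stand top max x [0.44761975 0.44908546] [0.16353755 0.19124092] 0.17935860135355464
9989 [0.44811553 0.44945675] [0.19158551]
{'g': np.float64(20.127552002179595), 'floor': np.float64(-147.34244080884218), 'rimz': np.float64(35.35733031082271), 'xr': array([23.49295325, 25.44950266]), 'yr': array([-20.38196666,  20.67955455])} [0.522226   0.32142608 0.1467496 ] [ 0.04709606  0.98363655  0.00892703 -0.17367041] 0.4918359918495402
{'g': np.float64(19.79637855212379), 'floor': np.float64(-147.6129349121704), 'rimz': np.float64(35.63438325120048), 'xr': array([23.4765684 , 26.09852245]), 'yr': array([-20.52367173,  21.694715  ])} [0.52228267 0.32146141 0.1468728 ] [ 0.04708932  0.98365025  0.00901898 -0.17358989] 0.49233729035200036
```

```bash
sed -i "s|    Q=Q\*\[-1,1,-1\].*|    Q=Q*[-1,1,-1]; Q=Q[(abs(Q[:,2])<70)\&(abs(Q[:,1])<30)]|" inhand.py
python3 - <<'E'
from inhand import *
o=manip.get_obs(); p,d,X,T,k=cam('wrist'); print(inhand(o,p,X),o['grip_width'])
cv2.imwrite('pics/w4.png',p[...,::-1])
f=np.load('w3.npz'); o={'position':f['pos'],'ee_rot':f['q']}; print(inhand(o,f['p'],f['X']))
E
```

```text
{'g': np.float64(19.808566828367276), 'floor': np.float64(-7.542003199997952), 'rimz': np.float64(35.63271829591188), 'xr': array([23.6670837 , 26.15255002]), 'yr': array([-20.60015523,  21.68441017])} 0.49886645874165186
{'g': np.float64(19.86344102034155), 'floor': np.float64(-7.227177472667949), 'rimz': np.float64(36.358976439079356), 'xr': array([ 3.76439979, 26.11215774]), 'yr': array([-21.70893669,  22.65239633])}
```

View pics/w4.png

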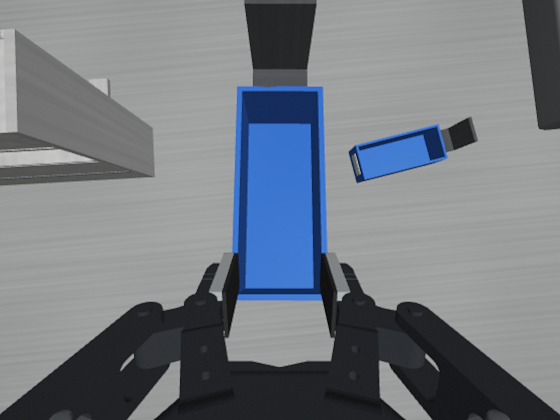

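The bin is held firmly, but its back has drooped a little: the rim is narrower at the top, at rows 87 to 300. I'll fit the floor plane properly.

```bash
cat > inhand.py <<'E'
from h import *
def inhand(o,p,X):
    """bin in hand: pitch g (deg) of bin x against the tool's 'level' axes, and bin origin (mm) in them (x=-tool x, y=tool y, z=-tool z)"""
    Rt=R.from_quat(o['ee_rot']).as_matrix(); Q=((X-o['position'])@Rt*1000)*[-1,1,-1]
    hsv=cv2.cvtColor(p,cv2.COLOR_RGB2HSV); blue=(abs(hsv[...,0].astype(int)-112)<15)&(hsv[...,1]>120)&(abs(Q[...,1])<28)&(abs(Q[...,2])<90)
    F=Q[140:280,256:305][blue[140:280,256:305]]; c=np.polyfit(F[:,0],F[:,2],1); r=F[:,2]-np.polyval(c,F[:,0]); F=F[abs(r)<3]; c=np.polyfit(F[:,0],F[:,2],1)
    g=np.arctan(c[0]); s=np.sin(g); co=np.cos(g)
    B=Q[blue]; bx=B[:,0]*co+B[:,2]*s; bz=-B[:,0]*s+B[:,2]*co; zf=c[1]*co
    rim=(bz>zf+38)&(bz<zf+46); x=bx[rim]; xm=(np.percentile(x,.5)+np.percentile(x,99.5))/2
    D=Q[(abs(Q[...,1])<17)&~blue]; dx=D[:,0]*co+D[:,2]*s; dz=-D[:,0]*s+D[:,2]*co; t=(dz>zf+55)&(dz<zf+100)&(dx<xm-55)&(dx>xm-90)
    z0=(zf-3+np.median(bz[rim])-44.5)/2
    return dict(g=np.degrees(g),zf=zf,rimz=np.median(bz[rim]),xr=np.percentile(x,[.5,99.5]),y=np.median(B[rim,1]),tongx=np.median(dx[t]) if t.any() else None,tongtop=np.percentile(dz[t],98) if t.any() else None,org=np.array([xm*co-z0*s,0,xm*s+z0*co]))
E
python3 - <<'E'
from inhand import *
f=np.load('w3.npz'); print(inhand({'position':f['pos'],'ee_rot':f['q']},f['p'],f['X']))
o=manip.get_obs(); p,d,X,T,k=cam('wrist'); print(inhand(o,p,X),o['grip_width'])
E
```

```text
{'g': np.float64(28.57721976481824), 'zf': np.float64(-9.907366910152286), 'rimz': np.float64(31.955690795570817), 'xr': array([-86.84078188,  32.92352187]), 'y': np.float64(-1.4933277251068962), 'tongx': np.float64(-97.66994620044704), 'tongtop': np.float64(78.53651254302139), 'org': array([-17.58703489,   0.        , -24.07095532])}
{'g': np.float64(28.526844282877885), 'zf': np.float64(-10.214778455416505), 'rimz': np.float64(31.618309793638804), 'xr': array([-86.8826915 ,  32.45203452]), 'y': np.float64(-1.685141285384938), 'tongx': np.float64(-97.86532047649513), 'tongtop': np.float64(78.27282126426482), 'org': array([-17.67975838,   0.        , -24.46133005])} 0.49174689686833534
```

```bash
cat > way.py <<'E'
import sys
from h import *
def way(W,g,org,o=None,psi=-2.25,ps=(441.5,-38,0),lag=None):
    o=o or manip.get_obs(); p=np.array(o['position'])*1000; q=R.from_quat(o['ee_rot'])
    Z=R.from_euler('z',psi,degrees=True)
    for (X,zz,th) in W:
        Rb=Z*R.from_euler('y',-th,degrees=True); L=Rb*R.from_euler('y',g,degrees=True)
        t=np.array(ps)+Z.apply([X,0,zz])-L.apply(org)
        qt=R.from_matrix(L.as_matrix()@np.diag([-1.,1,-1]))
        print((X,zz,th),'tcp',t.round(1),'d cm',((t-p)/10).round(2),'rot',np.degrees((qt*q.inv()).as_rotvec()).round(2)); p,q=t,qt
def where(g,org,o=None,psi=-2.25,ps=(441.5,-38,0)):
    o=o or manip.get_obs(); q=R.from_quat(o['ee_rot']).as_matrix()@np.diag([-1.,1,-1]); b=np.array(o['position'])*1000+q@np.array(org)
    Z=R.from_euler('z',psi,degrees=True); Rb=R.from_matrix(q)*R.from_euler('y',-g,degrees=True)
    print('bin in stand',Z.inv().apply(b-np.array(ps)).round(1),'euler zyx',(Z.inv()*Rb).as_euler('ZYX',degrees=True).round(2))
E
python3 - <<'E'
from way import *
f=np.load('scene0.npz');X=f['X'];print('jar',X[270:295,430:457].reshape(-1,3).max(0),np.median(X[275:290,435:452].reshape(-1,3),0))
g,org=28.5,[-17.65,0,-24.3]
where(g,org)
way([(150,110,37),(124,94,37),(108,100,37),(98,109,37),(90,110,32),(80,110,30),(72,110,29),(70,102,21),(70,92,13.5),(69,78,8),(66,70,3),(61.5,62,0)],g,org)
E
```

```text
jar [nan nan nan] [0.75084204 0.3659558  0.08359756]
bin in stand [ 41.8 363.8 130.3] euler zyx [-3.26 -8.5   0.09]
(150, 110, 37) tcp [605.2 -44.4 136.6] d cm [  8.29 -36.59  -1.04] rot [ -2.02 -28.44   3.16]
(124, 94, 37) tcp [579.3 -43.4 120.6] d cm [-2.6  0.1 -1.6] rot [0. 0. 0.]
(108, 100, 37) tcp [563.3 -42.8 126.6] d cm [-1.6   0.06  0.6 ] rot [0. 0. 0.]
(98, 109, 37) tcp [553.3 -42.4 135.6] d cm [-1.    0.04  0.9 ] rot [0. 0. 0.]
(90, 110, 32) tcp [547.6 -42.2 135.3] d cm [-0.57  0.02 -0.03] rot [0.2 5.  0. ]
(80, 110, 30) tcp [538.4 -41.8 134.8] d cm [-0.91  0.04 -0.06] rot [ 0.08  2.   -0.  ]
(72, 110, 29) tcp [530.9 -41.5 134.5] d cm [-0.76  0.03 -0.03] rot [0.04 1.   0.  ]
(70, 102, 21) tcp [532.1 -41.6 123.8] d cm [ 0.12 -0.   -1.07] rot [ 0.31  7.99 -0.  ]
(70, 92, 13.5) tcp [534.8 -41.7 110.9] d cm [ 0.27 -0.01 -1.29] rot [0.29 7.49 0.  ]
(69, 78, 8) tcp [535.5 -41.7  94.6] d cm [ 0.07 -0.   -1.63] rot [ 0.22  5.5  -0.  ]
(66, 70, 3) tcp [533.8 -41.6  84.3] d cm [-0.16  0.01 -1.02] rot [0.2 5.  0. ]
(61.5, 62, 0) tcp [530.  -41.5  74.9] d cm [-0.38  0.01 -0.94] rot [ 0.12  3.   -0.  ]
```

```bash
python3 -m crank '[[[4,1,0,0.5,0,0,0],[4,1.9,0,0.5,-0.35,-4.74,0.53],[4,1.9,0,0.5,-0.35,-4.74,0.53],[4,1.9,0,0.5,-0.33,-4.74,0.53],[4,1.6,-1.6,0,-0.33,-4.74,0.53],[4,0,-2.8,0,-0.33,-4.74,0.52],[4,0,-3.5,0,-0.33,-4.74,0.52],[4,0,-3.5,0,0,0,0],[4,0,-3.5,0,0,0,0],[4,0,-3.5,0,0,0,0],[4,0,-3.5,0,0,0,0],[4,0,-3.5,0,0,0,0],[4,0,-3.5,-0.5,0,0,0],[4,0,-3.2,-1,0,0,0],[4,0,-2.5,-1,0,0,0],[4,0,-2,-0.5,0,0,0],[4,0,0,0,0,0,0],[4,0,0,0,0,0,0]]]' 110
python3 - <<'E'
from way import *
from inhand import inhand
o=manip.get_obs(); print(o['joint_pos'].round(2)); p,d,X,T,k=cam('wrist'); r=inhand(o,p,X);print(r); np.savez('w5.npz',p=p,X=X)
where(r['g'],r['org'],o)
hsv=cv2.cvtColor(p,cv2.COLOR_RGB2HSV); b=(abs(hsv[...,0].astype(int)-112)<15)&(hsv[...,1]>120)&(X[...,2]>.15)&(X[...,2]<.19)&(X[...,0]<.46)
P=X[b]; print('clip',len(P),np.percentile(P,[1,50,99],0).round(4) if len(P) else '')
m=(abs(X[...,2]-.16)<.012)&(abs(X[...,0]-.443)<.012);P=X[m]; print('lip',len(P), np.median(P,0) if len(P) else '')
cv2.imwrite('pics/w5.png',p[...,::-1])
p,d,X,T,k=cam('side'); cv2.imwrite('pics/s5.png',cv2.resize(p[120:330,150:400,::-1],None,fx=3,fy=2.8))
E
```

```text
clock: 8.2
position: [0.6058, -0.0437, 0.1376]
ee_rot: [0.019, 0.997, -0.001, 0.074]
ft_force: [0.6, -0.1, -0.8]
grip_width: 0.494
grasp_force: 113.8
[-0.37  0.22  0.41  1.76 -0.1   1.03  1.61]
{'g': np.float64(24.59078125107527), 'zf': np.float64(-8.263850078792814), 'rimz': np.float64(33.54895709046508), 'xr': array([-89.64319205,  30.64776149]), 'y': np.float64(-1.655433068277706), 'tongx': np.float64(-100.27981787305367), 'tongtop': np.float64(76.33142349694664), 'org': array([-22.20017162,   0.        , -22.37505206])}
bin in stand [145.8   0.8 112.2] euler zyx [ 1.000e-02 -3.312e+01  2.000e-02]
clip 0 
lip 0
```

View pics/w5.png

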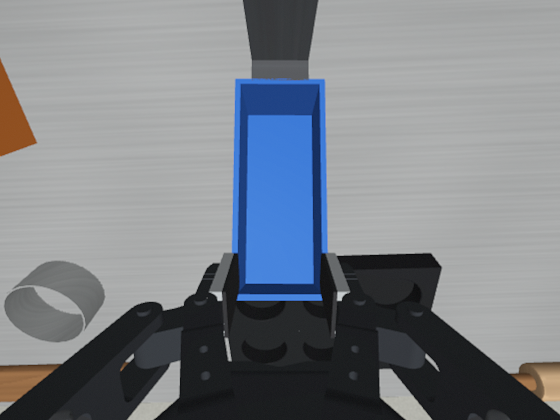

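The bin is about 8 cm in front of the face, centred on the clip's line. Its pitch in the hand has shifted to 24.6°, so I'll re-plan with that.

```bash
python3 - <<'E'
from way import *
from inhand import inhand
o=manip.get_obs(); p,d,X,T,k=cam('wrist'); r=inhand(o,p,X);print(r['g'],r['org'])
r['org'][1]=0
way([(124,94,37),(108,100,37),(98,109,37),(90,110,32),(80,110,30),(72,110,29),(70,102,21)],r['g'],r['org'],o)
E
```

```text
24.593731007866268 [-21.96650949   0.         -22.27859054]
(124, 94, 37) tcp [582.1 -43.5 120.5] d cm [-2.37 -0.03 -1.71] rot [-0.17 -3.87 -0.08]
(108, 100, 37) tcp [566.1 -42.9 126.5] d cm [-1.6   0.06  0.6 ] rot [0. 0. 0.]
(98, 109, 37) tcp [556.1 -42.5 135.5] d cm [-1.    0.04  0.9 ] rot [0. 0. 0.]
(90, 110, 32) tcp [550.3 -42.3 134.9] d cm [-0.58  0.02 -0.06] rot [0.2 5.  0. ]
(80, 110, 30) tcp [541.2 -41.9 134.2] d cm [-0.91  0.04 -0.07] rot [ 0.08  2.   -0.  ]
(72, 110, 29) tcp [533.6 -41.6 133.9] d cm [-0.76  0.03 -0.03] rot [0.04 1.   0.  ]
(70, 102, 21) tcp [534.7 -41.7 122.9] d cm [ 0.11 -0.   -1.1 ] rot [0.31 7.99 0.  ]
```

View pics/s5.png

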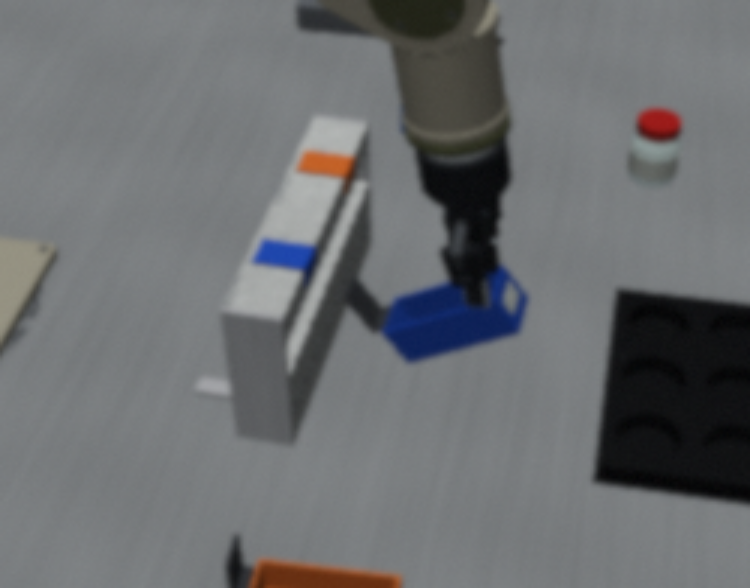

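The side view shows the bin, front up, at about (455,310), with its tongue pointing at the groove and well clear of the face. Stable. I'll go to waypoint A, then re-measure.

```bash
python3 -m crank '[[[4,-0.6,0,-0.4,-0.05,-1.3,0],[4,-0.6,0,-0.5,-0.06,-1.3,-0.04],[4,-0.6,0,-0.4,-0.06,-1.3,-0.04],[4,-0.6,0,-0.4,0,0,0],[4,0,0,0,0,0,0],[4,0,0,0,0,0,0]]]' 110
python3 - <<'E'
from way import *
from inhand import inhand
o=manip.get_obs(); p,d,X,T,k=cam('wrist'); r=inhand(o,p,X);print(r['g'],r['org'])
where(r['g'],r['org'],o)
way([(124,94,37),(108,100,37),(98,109,37),(90,110,32),(80,110,30),(72,110,29),(70,102,21)],r['g'],r['org'],o)
E
```

```text
clock: 9.1
position: [0.5819, -0.0443, 0.1204]
ee_rot: [0.02, 0.994, -0.002, 0.108]
ft_force: [-0.3, -0.1, -1.4]
grip_width: 0.499
grasp_force: 114.4
24.119520552273148 [-22.62232583   0.         -22.00080939]
bin in stand [123.1  -0.8  94.1] euler zyx [-5.000e-02 -3.655e+01 -3.000e-02]
(124, 94, 37) tcp [582.5 -43.5 120.5] d cm [0.07 0.08 0.  ] rot [ 0.   -0.45  0.07]
(108, 100, 37) tcp [566.6 -42.9 126.5] d cm [-1.6   0.06  0.6 ] rot [0. 0. 0.]
(98, 109, 37) tcp [556.6 -42.5 135.5] d cm [-1.    0.04  0.9 ] rot [0. 0. 0.]
(90, 110, 32) tcp [550.8 -42.3 134.9] d cm [-0.58  0.02 -0.06] rot [0.2 5.  0. ]
(80, 110, 30) tcp [541.7 -41.9 134.2] d cm [-0.91  0.04 -0.07] rot [0.08 2.   0.  ]
(72, 110, 29) tcp [534.1 -41.6 133.8] d cm [-0.76  0.03 -0.04] rot [0.04 1.   0.  ]
(70, 102, 21) tcp [535.2 -41.7 122.7] d cm [ 0.11 -0.   -1.11] rot [0.31 7.99 0.  ]
```

Good. Next, insert to C, using half-size rows.

```bash
python3 -m crank '[[[4,-0.5,0.07,0.2,0,0,0],[4,-0.5,0.03,0.2,0,0,0],[4,-0.5,0.03,0.2,0,-0.4,0],[4,-0.5,0.02,0.45,0,0,0],[4,-0.5,0.02,0.45,0,0,0],[4,0,0,0,0,0,0],[4,0,0,0,0,0,0]]]' 110
python3 - <<'E'
from way import *
from inhand import inhand
o=manip.get_obs(); p,d,X,T,k=cam('wrist'); r=inhand(o,p,X);print(r['g'],r['org'],r['xr'])
where(r['g'],r['org'],o)
way([(90,110,32),(80,110,30),(72,110,29),(70,102,21)],r['g'],r['org'],o)
p,d,X,T,k=cam('side'); cv2.imwrite('pics/s6.png',cv2.resize(p[150:300,180:380,::-1],None,fx=4,fy=4))
E
```

```text
clock: 10.02
position: [0.5564, -0.0427, 0.1352]
ee_rot: [0.02, 0.994, -0.002, 0.112]
ft_force: [-0.7, -0.2, -2.1]
grip_width: 0.494
grasp_force: 114.5
24.02508878690535 [-22.63964937   0.         -21.91921062] [-89.50605538  30.30119896]
bin in stand [ 97.8  -0.2 108.8] euler zyx [ -0.08 -36.84  -0.  ]
(90, 110, 32) tcp [550.8 -42.3 134.8] d cm [-0.56  0.05 -0.03] rot [0.19 4.84 0.08]
(80, 110, 30) tcp [541.7 -41.9 134.2] d cm [-0.91  0.04 -0.07] rot [0.08 2.   0.  ]
(72, 110, 29) tcp [534.1 -41.6 133.8] d cm [-0.76  0.03 -0.04] rot [0.04 1.   0.  ]
(70, 102, 21) tcp [535.2 -41.7 122.7] d cm [ 0.11 -0.   -1.11] rot [ 0.31  7.99 -0.  ]
```

View pics/s6.png

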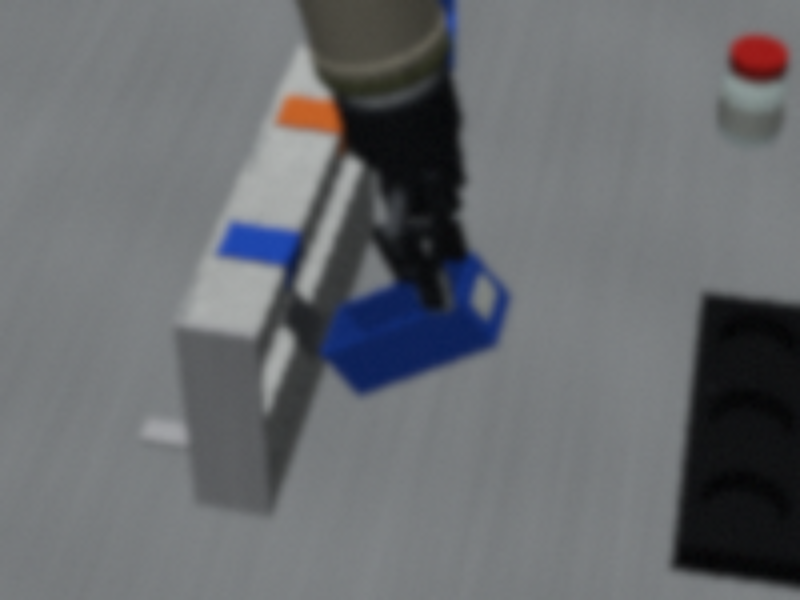

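The tongue is entering the groove at (300,310), under the lip and below the blue clip (265,245). No contact force shows, so I'll continue in.

```bash
python3 -m crank '[[[4,-0.28,0.02,0,0.1,2.4,0.04],[4,-0.28,0.02,0,0.1,2.4,0.04],[4,-0.45,0.02,-0.03,0.04,1,0],[4,-0.45,0.02,-0.04,0.04,1,0],[4,-0.38,0.02,-0.02,0.02,0.5,0],[4,-0.38,0.02,-0.02,0.02,0.5,0],[4,0,0,0,0,0,0],[4,0,0,0,0,0,0]]]' 110
cat > m.py <<'E'
import ast,sys
from way import *
from inhand import inhand
o=manip.get_obs(); p,d,X,T,k=cam('wrist'); r=inhand(o,p,X);print(r['g'],r['org'],r['xr'],r['rimz']-r['zf'])
where(r['g'],r['org'],o); way(ast.literal_eval(sys.argv[1]),r['g'],r['org'],o)
E
python3 m.py '[(72,110,29),(70,102,21),(70,92,13.5),(69,78,8),(66,70,3),(61.5,62,0)]'
```

```text
clock: 11.12
position: [0.5342, -0.0416, 0.1341]
ee_rot: [0.02, 0.999, -0.001, 0.044]
ft_force: [-0.2, -0.4, -1.9]
grip_width: 0.491
grasp_force: 113.4
25.049819217888324 [-20.52045568   0.         -22.06119995] [-86.29922134  30.43692392] 41.78155209060087
bin in stand [7.430e+01 1.000e-01 1.103e+02] euler zyx [-1.000e-02 -3.007e+01  1.000e-02]
(72, 110, 29) tcp [532.4 -41.6 133.4] d cm [-0.18 -0.   -0.07] rot [0.03 1.07 0.  ]
(70, 102, 21) tcp [533.5 -41.6 122.6] d cm [ 0.11 -0.   -1.09] rot [0.31 7.99 0.  ]
(70, 92, 13.5) tcp [535.9 -41.7 109.5] d cm [ 0.25 -0.01 -1.31] rot [ 0.29  7.49 -0.  ]
(69, 78, 8) tcp [536.5 -41.7  93.1] d cm [ 0.06 -0.   -1.64] rot [0.22 5.5  0.  ]
(66, 70, 3) tcp [534.7 -41.7  82.7] d cm [-0.18  0.01 -1.03] rot [ 0.2  5.  -0. ]
(61.5, 62, 0) tcp [530.9 -41.5  73.3] d cm [-0.39  0.02 -0.94] rot [ 0.12  3.   -0.  ]
```

```bash
python3 -m crank '[[[4,-0.05,0,-0.07,0.03,1,0],[4,0.05,0,-0.55,0.15,4,0],[4,0.05,0,-0.55,0.15,4,0],[4,0.12,0,-0.65,0.15,3.7,0],[4,0.12,0,-0.65,0.15,3.7,0],[4,0,0,0,0,0,0],[4,0,0,0,0,0,0]]]' 110
python3 m.py '[(70,92,13.5),(69,78,8),(66,70,3),(61.5,62,0)]'
```

```text
clock: 12.05
position: [0.5371, -0.0418, 0.1094]
ee_rot: [0.02, 0.995, 0.002, -0.099]
ft_force: [0.0, -0.1, -2.0]
grip_width: 0.493
grasp_force: 110.8
27.363757025133207 [-18.99138041   0.         -23.83278203] [-87.41845711  31.77681836] 41.85617925967628
bin in stand [72.4 -0.  89.8] euler zyx [-1.000e-02 -1.601e+01 -2.000e-02]
(70, 92, 13.5) tcp [535.6 -41.7 110.6] d cm [-0.15  0.01  0.12] rot [0.12 2.51 0.01]
(69, 78, 8) tcp [536.2 -41.7  94.2] d cm [ 0.07 -0.   -1.64] rot [ 0.22  5.5  -0.  ]
(66, 70, 3) tcp [534.6 -41.7  83.9] d cm [-0.17  0.01 -1.03] rot [0.2 5.  0. ]
(61.5, 62, 0) tcp [530.8 -41.5  74.4] d cm [-0.38  0.01 -0.94] rot [ 0.12  3.   -0.  ]
```

```bash
python3 -m crank '[[[4,-0.08,0,0,0.08,2.5,0],[4,-0.05,0,-0.5,0.1,2.7,0],[4,0,0,-0.5,0.1,2.8,0],[4,0.05,0,-0.5,0,0,0],[4,0,0,0,0,0,0],[4,0,0,0,0,0,0]]]' 110
python3 m.py '[(69,78,8),(66,70,3),(63,63,0)]'
python3 -c "
from pl import *
for w in [(70,79,8),(67,70,3),(64,64,1),(63,62,0),(61.5,62,0)]: print(w,clear(*w,tt=27))"
```

```text
clock: 12.85
position: [0.5363, -0.0416, 0.095]
ee_rot: [0.019, 0.986, 0.003, -0.168]
ft_force: [0.2, -0.5, -1.6]
grip_width: 0.495
grasp_force: 109.7
28.43613994976077 [-17.67084189   0.         -24.31532579] [-86.65644076  32.42189471] 41.83732681745481
bin in stand [70.1  0.1 77.9] euler zyx [-0.   -9.11 -0.03]
(69, 78, 8) tcp [535.5 -41.7  94.6] d cm [-0.08 -0.01 -0.03] rot [0.07 1.11 0.01]
(66, 70, 3) tcp [533.8 -41.6  84.4] d cm [-0.16  0.01 -1.02] rot [ 0.2  5.  -0. ]
(63, 63, 0) tcp [531.5 -41.5  76. ] d cm [-0.23  0.01 -0.84] rot [ 0.12  3.   -0.  ]
(70, 79, 8) {'bin': 6.4, 'hook': 5.3, 'body': 75.9, 'fin': 85.4}
(67, 70, 3) {'bin': 5.3, 'hook': 2.8, 'body': 81.3, 'fin': 83.9}
(64, 64, 1) {'bin': 3.4, 'hook': 3.4, 'body': 81.7, 'fin': 81.5}
(63, 62, 0) {'bin': 3.0, 'hook': 3.0, 'body': 82.5, 'fin': 80.8}
(61.5, 62, 0) {'bin': 1.5, 'hook': 3.0, 'body': 81.0, 'fin': 79.3}
```

```bash
python3 -m crank '[[[4,-0.1,0,-0.3,0.1,2,0],[4,-0.1,0,-0.4,0.1,2,0],[4,-0.05,0,-0.4,0.07,2,0],[4,-0.1,0,-0.4,0.06,1.5,0],[4,-0.1,0,-0.3,0.06,1.5,0],[4,0,0,0,0,0,0],[4,0,0,0,0,0,0]]]' 110
python3 m.py '[(63,63,0),(60.5,60,0)]'
```

```text
clock: 13.78
position: [0.5319, -0.0417, 0.0765]
ee_rot: [0.019, 0.969, 0.005, -0.245]
ft_force: [-0.5, -1.0, -0.2]
grip_width: 0.492
grasp_force: 108.7
29.602677038830628 [-16.51375939   0.         -25.00395944] [-86.53947363  33.11993941] 41.86780062953086
bin in stand [64.  -0.1 62.3] euler zyx [-0.   -1.21 -0.01]
(63, 63, 0) tcp [531.1 -41.5  76.6] d cm [-0.07  0.01  0.01] rot [0.06 1.21 0.  ]
(60.5, 60, 0) tcp [528.6 -41.4  73.6] d cm [-0.25  0.01 -0.3 ] rot [0. 0. 0.]
```

```bash
python3 -m crank '[[[4,-0.1,0,-0.1,0.02,0.6,0],[4,-0.1,0,-0.1,0,0,0],[4,-0.1,0,-0.1,0,0,0],[4,-0.05,0,0,0,0,0],[4,0,0,0,0,0,0]]]' 110
python3 m.py '[(60.5,59,0)]'
```

```text
clock: 14.45
position: [0.5282, -0.0416, 0.0734]
ee_rot: [0.019, 0.968, 0.005, -0.25]
ft_force: [-0.1, -0.4, -1.2]
grip_width: 0.498
grasp_force: 108.8
29.58696132664743 [-16.51577681   0.         -24.96792562] [-86.48474578  33.10473905] 41.83964158482929
bin in stand [60.2 -0.2 59.6] euler zyx [-0.   -0.57 -0.01]
(60.5, 59, 0) tcp [528.6 -41.4  72.6] d cm [ 0.04  0.02 -0.08] rot [0.03 0.57 0.  ]
```

```bash
python3 -m crank '[[[4,-0.05,0,-0.1,0,0,0],[4,0,0,-0.1,0,0,0],[4,0,0,0,0,0,0]]]' 110
python3 -m crank '[[[4,-0.1,0,-0.1,0,0,0],[4,0,0,0,0,0,0]]]' 110; python3 m.py '[(60.5,59,0)]'
```

```text
clock: 14.88
position: [0.5277, -0.0416, 0.0712]
ee_rot: [0.019, 0.968, 0.005, -0.251]
ft_force: [0.4, -0.0, -2.4]
grip_width: 0.493
grasp_force: 109.8
clock: 15.12
position: [0.5274, -0.0415, 0.0705]
ee_rot: [0.019, 0.968, 0.005, -0.25]
ft_force: [3.7, -0.6, 0.4]
grip_width: 0.498
grasp_force: 111.0
28.200737787166744 [-17.97424394   0.         -24.32008637] [-87.04533366  32.37852312] 41.847066663466876
bin in stand [58.5 -0.2 57.9] euler zyx [ 0.02  0.73 -0.01]
(60.5, 59, 0) tcp [529.3 -41.4  71.9] d cm [0.19 0.01 0.14] rot [-0.02 -0.73 -0.02]
```

```bash
python3 -m crank '[[[4,0,0,-0.05,0,0,0],[4,0,0,0,0,0,0],[4,0,0,0,0,0,0],[4,0,0,0,0,0,0]]]' 20
python3 m.py '[(60.5,59,0)]'
```

```text
clock: 15.68
position: [0.5275, -0.0415, 0.0701]
ee_rot: [0.019, 0.968, 0.005, -0.25]
ft_force: [4.7, 0.1, 0.6]
grip_width: 0.495
grasp_force: 111.6
27.981565959827936 [-18.17331622   0.         -24.17962372] [-87.12350217  32.33628957] 41.84105496613964
bin in stand [58.5 -0.2 57.7] euler zyx [ 0.02  0.94 -0.01]
(60.5, 59, 0) tcp [529.3 -41.5  71.8] d cm [0.18 0.01 0.18] rot [-0.03 -0.94 -0.02]
```

```bash
python3 -m crank '[[[5.2,0,0,0,0,0,0],[5.6,0,0,0,0,0,0],[6.2,0,0,0,0,0,0],[7,0,0,0,0,0,0],[8.5,0,0,0,0,0,0],[8.5,0,0,0,0,0,0],[8.5,0,0,0,0,0,0]]]' 20
python3 m.py '[(60.5,59,0)]'
```

```text
clock: 16.6
position: [0.5268, -0.0416, 0.0699]
ee_rot: [0.019, 0.968, 0.005, -0.251]
ft_force: [-0.5, -0.1, -0.3]
grip_width: 0.999
grasp_force: 0.0
25.15096481670494 [-15.82574781   0.         -26.34505726] [-85.24429541  34.20009327] 41.8368743296707
bin in stand [58.7 -0.2 54.5] euler zyx [ 0.01  3.87 -0.01]
(60.5, 59, 0) tcp [527.5 -41.4  76.1] d cm [0.07 0.02 0.63] rot [-0.14 -3.87 -0.01]
```

```bash
python3 -m crank '[[[8.5,0.25,0,0.45,0,0,0],[8.5,0.5,0,0.9,0,0,0],[8.5,1,0,1.8,0,0,0],[8.5,1.5,0,2.7,0,0,0],[8.5,1.7,0,3,0,0,0],[8.5,1.7,0,3,0,0,0],[8.5,1.7,0,3,0,0,0],[8.5,0,0,0,0,0,0],[8.5,0,0,0,0,0,0]]]' 20
python3 - <<'E'
from h import *
p,d,X,T,k=cam('wrist'); cv2.imwrite('pics/e.png',p[...,::-1])
q,d2,Y,T,k=cam('side'); cv2.imwrite('pics/es.png',cv2.resize(q[130:350,160:400,::-1],None,fx=2.5,fy=2.5))
hsv=cv2.cvtColor(p,cv2.COLOR_RGB2HSV); b=(abs(hsv[...,0].astype(int)-112)<15)&(hsv[...,1]>120)&(abs(X[...,1]+.04)<.06)
Z=R.from_euler('z',-2.25,degrees=True); P=Z.inv().apply(X[b]*1000-[441.5,-38,0])
c=P[P[:,2]>172]; B=P[(P[:,2]<135)&(P[:,0]>-5)]
print('clip y',np.percentile(c[:,1],[2,50,98]) if len(c) else None,'bin x,y,z',np.percentile(B,[1,50,99],0).round(1))
r=B[(abs(B[:,1])>23)&(B[:,2]>85)]; print('rim slope deg',np.degrees(np.arctan(np.polyfit(r[:,0],r[:,2],1)[0])))
E
```

```text
clock: 17.77
position: [0.6102, -0.0417, 0.218]
ee_rot: [0.019, 0.968, 0.005, -0.251]
ft_force: [0.3, 0.0, -1.4]
grip_width: 1.002
grasp_force: 0.0
clip y [-16.66258406  -1.11399358  15.12163751] bin x,y,z [[  1.8 -23.8  53.1]
 [ 51.1   0.7  59.6]
 [121.2  24.9 103.4]]
rim slope deg -3.791793691224544
```

View pics/e.png

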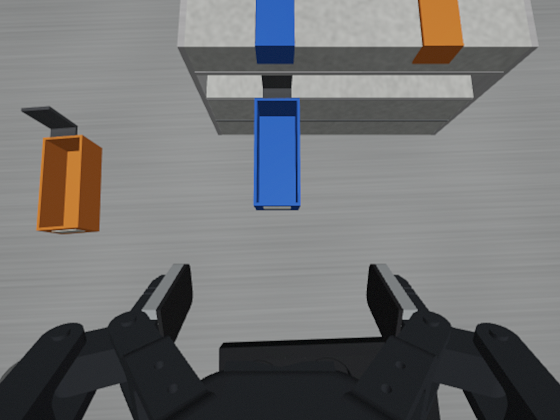

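View pics/es.png

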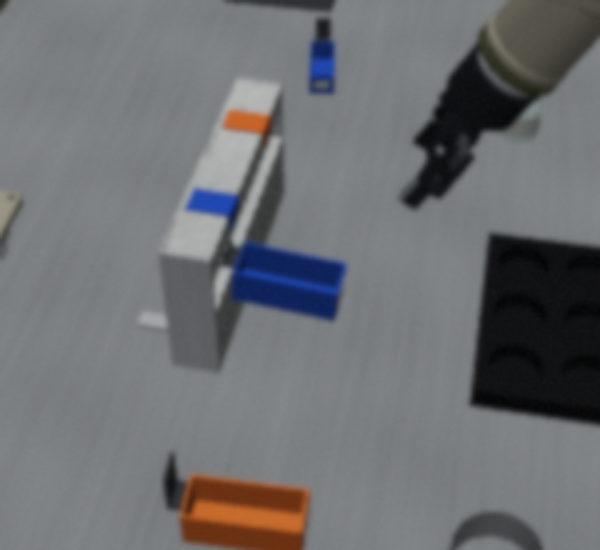

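The bin hangs directly below the blue clip, within 2 mm sideways. It sags 3.8° at the front, inside the 5° allowed, and sits against the face. The gripper is clear and the orange bin hasn't moved, so I'll hand in.

```bash
python3 -c "
from workcell import job
print(job.hand_in())"
```

```text
the job is handed in; nothing more can be done
None
```

The blue bin hangs on the stand straight below the blue clip, released and against the face with a 3.8° front sag (5° allowed); the orange bin was not touched, and the job is handed in at about 18 s of the 51 s allowed.

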